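Aim the sprung pointer at the large castor, draw it to its mark and hold

TASK

Swing the pointer gauge's stiff arm, with the rod still pushed in, until the pointer aims at the middle of the wheel of the large castor (not the small one). Then pull the rod out by its upright knob, against its spring, to the length mark - the dark ring on the rod comes level with the mouth of the tube, 100 mm out - and finish while still holding it there, aimed and at the mark, so that the gap to the wheel can be measured. Do not shift the castors, the loose wheel or the spanner.

Things in the scene. Friction and masses are not known exactly. Their poses are not given: they have to be found in the camera images.
- swing_arm (a joint): Stiff hinge of the gauge's arm about the upright axis of its column, rad; grows anticlockwise seen from above, stops at -1.2 and 1.2. It stays where it is left; friction about 0.7 N m. The gauge's foot (130 x 110 x 12 mm dark steel plate, fixed to the bench but in a different spot each time) carries it.
- gauge_pivot (a point): Point on the arm's hinge axis at the height of the rod's centre line, 80 mm above the bench. Its x axis runs along the arm, from the hinge towards the pointer's tip; z up. The hub around it is a 46 mm aluminium cylinder, with a small dark clamp bar on top (117 mm above the bench).
- tube_mouth (a point): Centre of the open end of the arm's aluminium tube (22 mm diameter, dark end collar 26 mm), level, 145 mm from gauge_pivot along the arm's x axis, 80 mm above the bench.
- pointer_rod (a joint): How far the 10 mm steel rod is drawn out of the tube, m: 0 fully in, where every run starts; 0.100 at the length mark; 0.125 at its end stop. An inner spring pulls the rod in, about 4 N when in and 9 N at the mark; let go, it runs back in. The rod does not turn in the tube.
- length_ring (a point): Middle of the length mark, a black ring on the rod, 6 mm wide and 14 mm in diameter. With the rod in, it is hidden in the tube, 100 mm behind the mouth; at the mark it is level with tube_mouth.
- pull_knob: Black upright round pin on the rod, 16 mm in diameter, to pinch from above. Origin on the rod's centre line, 80 mm above the bench; the pin rises from there to 58 mm above it (138 mm above the bench), and is bare above its 9 mm root. It stands 190 mm from gauge_pivot along the arm's x axis when the rod is in, 290 mm at the mark, so 45 mm before the tube's mouth when in.
- knob_grip (a point): Point on the axis of the pull knob to grip, 46 mm above the rod's centre line (126 mm above the bench).
- pointer_tip (a point): Tapered tip of the rod, 45 mm beyond the pull knob, 80 mm above the bench.
- large_castor: The larger of two castors that stand upside down on the bench, plate below and wheel up, any way round; loose, about 0.85 kg. Plate 100 x 85 mm, fork and red-tyred wheel of 100 mm diameter and 36 mm width, 130 mm high in all. Origin at the centre of the plate's underside. The two castors swap places from run to run.
- large_wheel_centre (a point): Centre of the large castor's wheel, 80 mm above the bench (as high as the rod), 20 mm from the castor's origin along the castor's own x axis. The wheel's axle lies along the castor's y axis.
- small_castor: The smaller castor, same make and colours, upside down too: wheel 62 mm diameter, 81 mm high, plate 62 x 53 mm. Origin at the centre of the plate's underside. Leave it alone.
- loose_wheel: A red-tyred wheel lying flat, 90 mm diameter, 34 mm high; origin at the centre of its underside. Leave it alone.
- spanner: A steel spanner 170 mm long lying on the bench. Leave it alone.
Not all that is in view belongs to the job. What is shaped like the large_castor but turquoise is not meant.

How it is judged:
By the outcome, as a careful person would: the job done as asked, in the order asked, and still so for the second after the job is handed in, while the arm keeps its last pose, push and grip.
It also fails if it takes over 38 s, if anything falls off the work surface, if the arm or the gripper's body presses on something with over 40 N, if the wrist force passes 120 N, or if a joint passes its speed limit or range.

ROBOT

A 6-joint arm with a two-finger parallel gripper is mounted at the origin on the work surface. World frame = base frame: x ahead of the robot, y to its left, z up, the work surface at z = 0. Lengths are in m, angles in rad, forces in N, time in s.
With the tool pointing down it reaches from about 0.35 to 0.975 m from the base axis. Payload 4.9 kg.
Tool frame: the origin (TCP) lies midway between the tips of the shut fingers; the grasp point (between the pads) lies manip.grip_depth behind it (manip.grip_depth is the distance from the TCP to the grasp point, in m); z points along the fingers, x is the direction in which the jaws open and shut, and the axes are right-handed (so a half turn about z gives the same grasp; the last joint's range is limited). The gripper opens to 85 mm and grips with 20 to 120 N. Pads are 22 mm wide; open, the fingers measure 114 mm over their backs; the gripper's body (76 mm by 85 mm) begins 54 mm behind the grasp point. The pads swing forward as they close: fully open they stand 13 mm farther back than shut.
Start: joints at [-1.332, 0.053, 1.613, -0, 1.476, -0.119], TCP at [0.219, -0.585, 0.231] pointing down, gripper open.
Joint ranges: [-3.01, 3.01], [-1.01, 2.22], [0.06, 2.58], [-1.02, 4.17], [0.09, 2.62], [-3.14, 3.14]. Speed limits (rad/s): [2.57, 2.57, 3.14, 3.14, 3.14, 3.14].

INTERFACE

Orientations are given as a unit quaternion [w, x, y, z].
In Python, from plant import state, grab_frame, ticket, manip gives the robot as it stands.
- The arm moves only by the tool carry_out, never from a script. Its argument "moves" is a list that holds one entry, the list of rows, each a list of 7 numbers: the turn, a rotation vector about the tool's x, y, z each as a share of 5 degrees, from -1 to 1, then the shift along the tool's x, y, z each as a share of 0.04 m, from -1 to 1, then the gripper command: -1 is shut, 1 is fully open, values between are in proportion. A call has 1 to 8 rows; each row shifts and turns the commanded pose from where the row before left it, along the tool's axes as they then stand; what a row does not reach is not made up. A row lasts 1/12 s, in which the tool goes at most 41.7 mm and 7.16 degrees, less where a joint would pass 70% of its speed; a pose out of reach is approached as far as the arm can. A call with a number of a shift or a turn outside -1 to 1 is refused whole. A call with a gripper value outside its range is refused whole. The fingers move at their own pace and stop on an object; the grip force is fixed at half the most. Time passes only in rows, so rows that do not move let the fingers close. It gives the time, the measured TCP pose, the force and the opening at its end, in the units of the state.
- state(): the state, without advancing time (a new reading comes with each control period).
- grab_frame(name): name is "scene" or "top" or "wrist"; returns a dict with "frame" (480x640x3 uint8, red, green, blue), "z_map" (480x640 float32, m along the optical axis (not along the pixel's ray), 0 where there is no reading), "K" (3x3 intrinsics, pixels), "k1" (the pictures are not rectified: a ray, as slopes to the right and down, at radius r is drawn at 1 + k1 r^2 times it, then the intrinsics apply), "world_from_camera" (4x4, takes a point from camera to world coordinates); the wrist camera has in their place "hand_eye" (4x4, takes a point from camera to tool coordinates, whose origin is the TCP and whose axes are the tool frame's). Camera axes: x right, y down, z forward; pixel columns grow to the right and rows downward; lengths in m; the calibration is good to about 2 mm. A picture is of the moment at which its call begins: read the wrist's pose just before it.
- ticket.job_done(): hands the job in, once; it reports no verdict.
The state is a dict: "time": time; "joint_pos": joint angles; "joint_vel": joint speeds; "joint_efforts": joint torques, N m; "tool_pos": TCP position; "tool_rot": TCP orientation; "contact_force": force on the tool from outside, world axes, zero at the start; "ft_torque": the same for the moment, N m; "gripper_width": opening from 0.0 (shut) to 1.0 (fully open).
Only numpy, scipy, OpenCV 4.12 (cv2) and the standard library are available. Lean on these libraries where they do the work, as an engineer would, in place of code of your own. Each camera call takes 0.05 s, during which the arm holds its last target.

## Working session

There is one attempt and no reset: what is moved stays moved. The work goes in short steps, Python scripts to look and compute and a tool call to move; the robot and the scene stay as the last step left them, time stands still between calls to the robot, and variables do not carry over. Pictures are saved under pics/ and viewed, and the job is handed in when it is done.

Besides the shell and the picture viewer there is one more tool, called after "Emit:" in YAML: its name, and indented under it one key for each argument. carry_out: Moves the arm, as the interface text tells. Shift numbers are shares of 0.04 m and turn numbers shares of 5 degrees, none past 1 either way. Its arguments: {"type":"object","properties":{"moves":{"type":"array"}},"required":["moves"]}

```bash
ls; mkdir -p pics
python3 - <<'E'
from plant import state, grab_frame, manip
import cv2,numpy as np
print(state()); print(manip.grip_depth)
for n in ["scene","top"]:
    f=grab_frame(n); np.savez(f"{n}0.npz",**f); cv2.imwrite(f"pics/{n}0.png",f["frame"][:,:,::-1]); print(n,f["K"],f["k1"],f["world_from_camera"])
E
```

```text
pics
{'time': 0.0, 'joint_pos': array([-1.33196957e+00,  5.33514465e-02,  1.61428979e+00, -8.90555551e-06,
        1.47601742e+00, -1.19006040e-01]), 'joint_vel': array([ 0.00048768,  0.00058323, -0.00040875,  0.00058077, -0.0004859 ,
        0.00041608]), 'joint_efforts': array([-4.12561149e-04, -3.93679440e+01, -3.70180678e+01, -1.00009011e-04,
        6.90198125e-03,  1.03776367e-05]), 'tool_pos': array([ 0.2187485 , -0.58480046,  0.2300689 ]), 'tool_rot': array([-6.82082617e-04,  8.21658229e-01, -5.69979551e-01, -7.75809682e-04]), 'contact_force': array([-0.03754556, -0.38766127,  0.00119094]), 'ft_torque': array([0.06593752, 0.01471459, 0.03893713]), 'gripper_width': 0.9986169680025395}
0.0187
scene [[439.02512227   0.         319.70243129]
 [  0.         439.02512227 245.01291968]
 [  0.           0.           1.        ]] -0.0989975991054884 [[ 0.18904315  0.74326491 -0.641732    1.2273794 ]
 [ 0.98195532 -0.13966512  0.12750454 -0.25447819]
 [ 0.00514207 -0.65425601 -0.75625567  0.94744884]
 [ 0.          0.          0.          1.        ]]
top [[539.07150007   0.         314.91683023]
 [  0.         539.07150007 240.08914018]
 [  0.           0.           1.        ]] 0.05687106416193112 [[ 0.02744517 -0.98915767  0.14427015  0.32677568]
 [-0.99911393 -0.03175084 -0.0276269  -0.09724101]
 [ 0.03190805 -0.14338409 -0.98915261  1.47363427]
 [ 0.          0.          0.          1.        ]]
```

View pics/scene0.png

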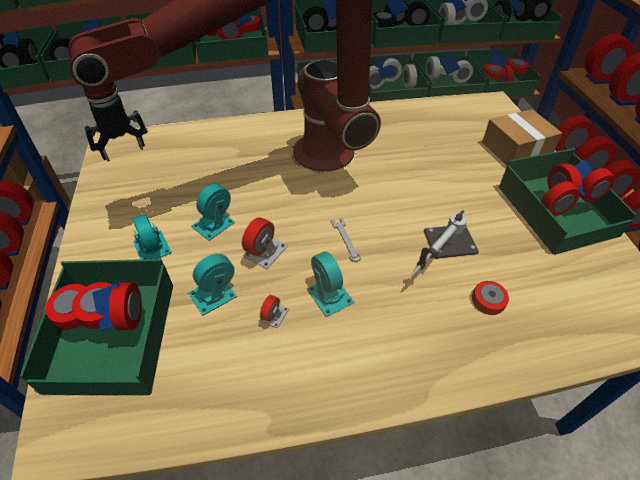

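View pics/top0.png

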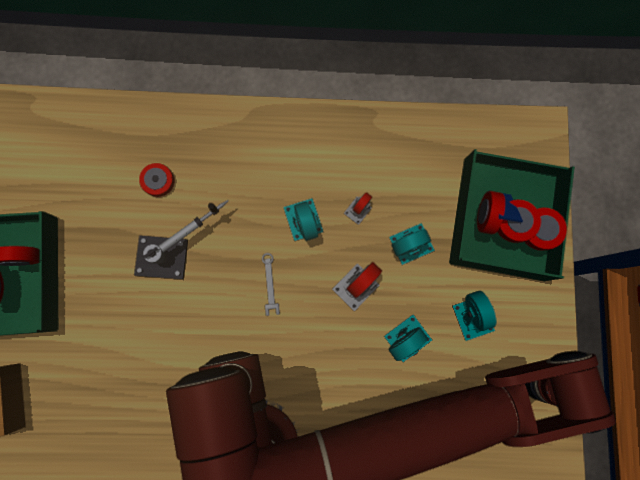

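The candidates for the large castor are the red ones at scene (262,240)/top (360,284) and scene (272,310)/top (359,207). The turquoise ones don't count. The one at top (360,284) is clearly larger; I'll confirm that in enlarged crops.

```bash
cat > h.py <<'E'
import numpy as np,cv2
def ray(f,u,v):
    K=f["K"];k=float(f["k1"])
    p=cv2.undistortPoints(np.array([[[u,v]]],float),K,np.array([k,0,0,0.]))[0,0]
    return np.array([p[0],p[1],1.])
def pix(f,P,T=None):
    T=f["world_from_camera"] if T is None else T
    c=np.linalg.inv(T)@np.append(P,1); x,y=c[0]/c[2],c[1]/c[2]; s=1+float(f["k1"])*(x*x+y*y)
    return np.array([f["K"][0,0]*x*s+f["K"][0,2],f["K"][1,1]*y*s+f["K"][1,2]])
def atz(f,u,v,z,T=None):
    T=f["world_from_camera"] if T is None else T
    d=T[:3,:3]@ray(f,u,v); o=T[:3,3]; return o+d*(z-o[2])/d[2]
def cloud(f,T=None):
    T=f["world_from_camera"] if T is None else T
    v,u=np.mgrid[0:480,0:640]
    p=cv2.undistortPoints(np.stack([u,v],-1).reshape(-1,1,2).astype(float),f["K"],np.array([float(f["k1"]),0,0,0.])).reshape(480,640,2)
    z=f["z_map"]; c=np.concatenate([p*z[...,None],z[...,None]],-1)
    return c@T[:3,:3].T+T[:3,3]
E
python3 - <<'E'
from h import *
f=dict(np.load("top0.npz"));s=dict(np.load("scene0.npz"))
def crop(f,u0,v0,u1,v1,k,n): cv2.imwrite(n,cv2.resize(f["frame"][v0:v1,u0:u1,::-1],None,fx=k,fy=k,interpolation=cv2.INTER_CUBIC))
crop(f,125,190,245,290,6,"pics/c1.png")
crop(f,320,180,420,320,4,"pics/c2.png")
crop(s,390,200,490,300,6,"pics/c3.png")
crop(s,230,200,330,340,4,"pics/c4.png")
for n,g in (("top",f),("scene",s)):
    P=cloud(g); hsv=cv2.cvtColor(g["frame"],cv2.COLOR_RGB2HSV)
    red=((hsv[...,0]<8)|(hsv[...,0]>172))&(hsv[...,1]>150)&(hsv[...,2]>60)&(g["z_map"]>0)
    k,l,st,c=cv2.connectedComponentsWithStats(red.astype(np.uint8))
    for i in range(1,k):
        if st[i,4]>60:
            q=P[l==i]; 
            if q[:,2].max()<0.25: print(n,c[i].round(),st[i,4],q.min(0).round(3),q.max(0).round(3))
E
```

```text
top [156. 179.] 442 [0.65  0.255 0.014] [0.737 0.344 0.037]
top [524. 222.] 1826 [ 0.524 -0.833  0.005] [ 0.664 -0.563  0.17 ]
top [362. 203.] 181 [ 0.609 -0.283 -0.001] [ 0.68  -0.238  0.086]
top [ 15. 253.] 436 [0.447 0.557 0.003] [0.5   0.69  0.162]
top [364. 280.] 520 [ 0.387 -0.305  0.084] [ 0.473 -0.221  0.135]
scene [507.  70.] 489 [-0.771  0.933 -0.147] [-0.553  1.236 -0.053]
scene [597. 156.] 2421 [-0.921  0.698 -0.655] [0.46  1.858 0.168]
scene [346. 156.] 99 [0.02  0.044 0.006] [0.089 0.1   0.022]
scene [562. 187.] 1034 [0.262 0.554 0.005] [0.49  0.792 0.162]
scene [ 13. 213.] 1133 [-0.558 -1.381 -0.416] [ 0.101 -1.181 -0.135]
scene [633. 200.] 238 [-0.172  1.183 -0.613] [ 0.303  1.847 -0.141]
scene [255. 234.] 570 [ 0.319 -0.307 -0.002] [ 0.479 -0.216  0.132]
scene [  3. 275.] 156 [ 0.117 -1.248 -0.323] [ 0.133 -1.183 -0.205]
scene [489. 299.] 575 [ 0.631  0.256 -0.003] [0.738 0.365 0.035]
scene [ 74. 308.] 1377 [ 0.467 -0.85  -0.003] [ 0.651 -0.614  0.157]
scene [121. 306.] 922 [ 0.473 -0.644  0.023] [ 0.672 -0.56   0.165]
scene [268. 307.] 237 [ 0.62  -0.284  0.026] [ 0.671 -0.234  0.084]
```

View pics/c1.png

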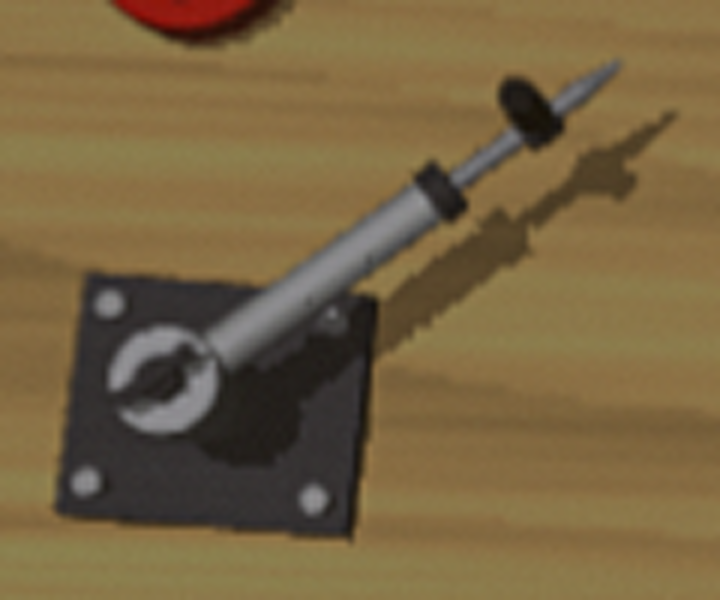

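View pics/c2.png

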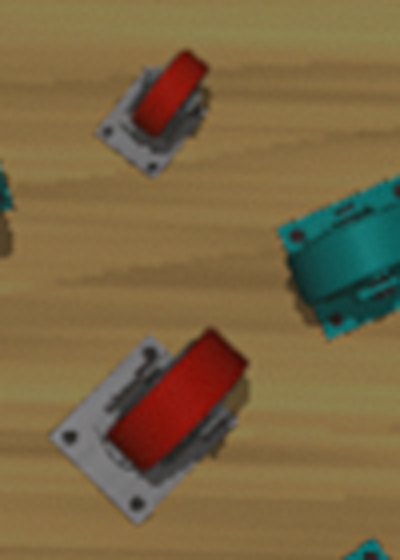

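View pics/c3.png

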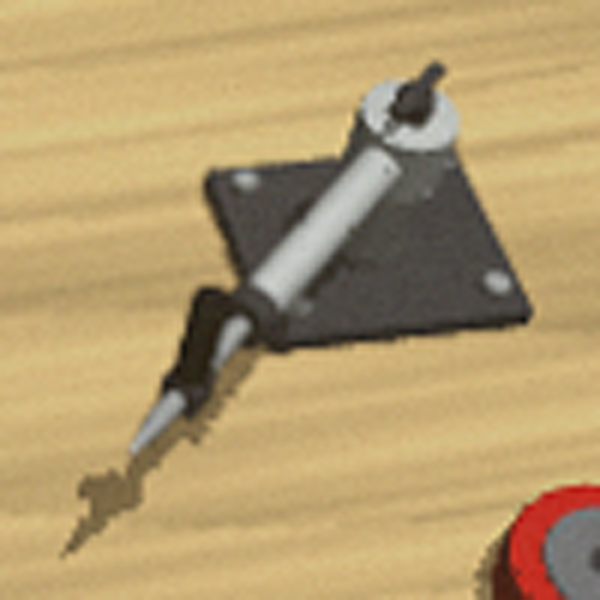

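View pics/c4.png

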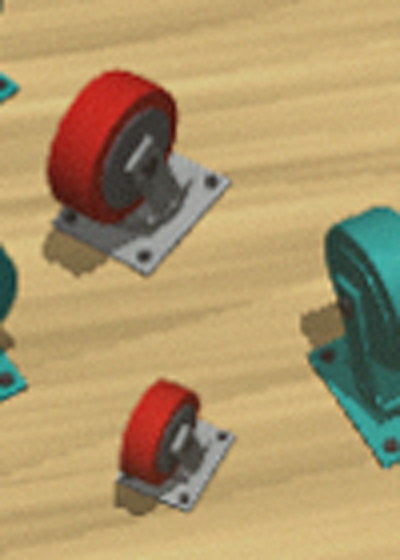

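```bash
cat > fit.py <<'E'
from h import *
from scipy.optimize import least_squares
f=dict(np.load("top0.npz"));s=dict(np.load("scene0.npz"))
def up(x,k,o): return (x+.5)/k-.5+o
T=lambda x,y:(up(x,6,125),up(y,6,190)); S=lambda x,y:(up(x,6,390),up(y,6,200))
# cloud of gauge: hub top height
P=cloud(f); u,v=T(190,395); print("hub top pts",P[int(v)-3:int(v)+4:1,int(u)-8:int(u)+3,2].round(3))
obs=[(f,T(618,64),.235,.08),(f,T(440,192),.139,.08),(s,S(134,450),.235,.08)]
hub=[(f,T(163,378)),(s,S(409,114))]
for zh in (.10,.105,.11): print(zh,[atz(g,*p,zh).round(4) for g,p in hub])
for g,p,d,z in obs: print(d,atz(g,*p,z).round(4))
E
python3 fit.py
python3 - <<'E'
from h import *
from scipy.optimize import least_squares
f=dict(np.load("top0.npz"));s=dict(np.load("scene0.npz"))
Q=[]
for g in (f,s):
    P=cloud(g); hsv=cv2.cvtColor(g["frame"],cv2.COLOR_RGB2HSV)
    red=((hsv[...,0]<8)|(hsv[...,0]>172))&(hsv[...,1]>150)&(hsv[...,2]>60)
    m=red&(P[...,0]>.36)&(P[...,0]<.5)&(P[...,1]>-.32)&(P[...,1]<-.2)&(P[...,2]>.03)
    Q.append(P[m]); print(m.sum())
def res(p,q):
    cx,cy,a=p; d=q-[cx,cy,.08]; al=d[:,0]*np.cos(a)+d[:,1]*np.sin(a); ax=-d[:,0]*np.sin(a)+d[:,1]*np.cos(a)
    r=np.hypot(al,d[:,2]); # distance to solid cylinder surface
    dr=r-.05; da=abs(ax)-.018
    return np.where((dr<=0)&(da<=0),np.maximum(dr,da),np.hypot(np.maximum(dr,0),np.maximum(da,0)))
for q in (Q[0],Q[1],np.vstack(Q)):
    for a0 in (-.8,.8):
        r=least_squares(res,[.43,-.263,a0],args=(q,),loss="soft_l1",f_scale=.002); print(r.x.round(4),r.cost, np.abs(r.fun).mean())
E
```

```text
hub top pts [[0.107 0.11  0.113 0.115 0.115 0.114 0.107 0.11  0.102 0.096 0.096]
 [0.12  0.114 0.12  0.114 0.111 0.105 0.111 0.107 0.098 0.095 0.094]
 [0.112 0.111 0.114 0.109 0.109 0.111 0.112 0.099 0.092 0.095 0.095]
 [0.114 0.114 0.109 0.108 0.109 0.11  0.105 0.099 0.099 0.098 0.096]
 [0.112 0.094 0.11  0.108 0.107 0.103 0.099 0.098 0.099 0.093 0.1  ]
 [0.093 0.092 0.099 0.096 0.095 0.098 0.096 0.095 0.098 0.096 0.099]
 [0.093 0.096 0.102 0.1   0.097 0.101 0.096 0.101 0.1   0.092 0.096]]
0.1 [array([0.4819, 0.2763, 0.1   ]), array([0.4842, 0.2766, 0.1   ])]
0.105 [array([0.4814, 0.2749, 0.105 ]), array([0.4886, 0.2735, 0.105 ])]
0.11 [array([0.4808, 0.2736, 0.11  ]), array([0.493 , 0.2704, 0.11  ])]
0.235 [0.6282 0.0958 0.08  ]
0.139 [0.5689 0.1695 0.08  ]
0.235 [0.6289 0.0985 0.08  ]
520
567
[ 0.43   -0.2646 -0.7703] 0.0009876992164965794 0.0019008336954755925
[ 0.4298 -0.2649 -0.7607] 0.0009879391615528425 0.0019084726827170255
[ 0.4308 -0.2645 -0.7586] 0.0005147459310484493 0.0012073980462991361
[ 0.4308 -0.2645 -0.7571] 0.0005147102417132755 0.001208944545718022
[ 0.4306 -0.2644 -0.7599] 0.001513338838580993 0.0015497176630940922
[ 0.4305 -0.2644 -0.7571] 0.0015130042288974332 0.001550650619152535
```

The crops confirm it: the large red castor is at top (364,280), wheel centre about (0.4305, -0.2645). The gauge pivot is about (0.483, 0.277), with the arm at about -51°. Next I'll plan the transit to a hover above the knob.

```bash
cat > plan.py <<'E'
from h import *
from plant import state
from scipy.spatial.transform import Rotation as R
def cur():
    s=state(); q=s["tool_rot"]; r=R.from_quat([q[1],q[2],q[3],q[0]]); return s["tool_pos"],r
def yaw(r): x=r.as_matrix()[:,0]; return np.degrees(np.arctan2(x[1],x[0]))
def rows(poses):
    """poses: list of (xyz,Rot); rows from first to next (shift in frame before the turn)"""
    for (p,r),(p2,r2) in zip(poses[:-1],poses[1:]):
        d=r.inv().apply(np.array(p2)-p)/.04; t=np.degrees((r.inv()*r2).as_rotvec())/5
        print(t.round(2).tolist(),d.round(2).tolist())
def down(y): # tool down with x at yaw y deg
    y=np.radians(y); return R.from_matrix(np.array([[np.cos(y),np.sin(y),0],[np.sin(y),-np.cos(y),0],[0,0,-1]]))
E
python3 - <<'E'
from plan import *
p,r=cur(); print(p,yaw(r)); n=24
y0=yaw(r); tgt=np.array([.6025,.129,.23])
L=[(p,r)]
for i in range(1,n+1): L.append((p+(tgt-p)*i/n,down(y0+(39-y0)*i/n)))
rows(L)
E
```

```text
[ 0.218775   -0.58487694  0.23020129] -69.49946202119499
[-0.0, 0.02, -0.9] [-0.56, -0.63, 0.0]
[0.0, 0.0, -0.9] [-0.5, -0.68, 0.0]
[0.0, 0.0, -0.9] [-0.45, -0.71, 0.0]
[0.0, 0.0, -0.9] [-0.39, -0.75, 0.0]
[0.0, 0.0, -0.9] [-0.33, -0.78, 0.0]
[0.0, 0.0, -0.9] [-0.27, -0.8, 0.0]
[0.0, 0.0, -0.9] [-0.21, -0.82, 0.0]
[0.0, 0.0, -0.9] [-0.14, -0.83, 0.0]
[0.0, 0.0, -0.9] [-0.07, -0.84, 0.0]
[0.0, 0.0, -0.9] [-0.01, -0.84, 0.0]
[0.0, 0.0, -0.9] [0.06, -0.84, 0.0]
[0.0, 0.0, -0.9] [0.12, -0.83, 0.0]
[0.0, 0.0, -0.9] [0.19, -0.82, 0.0]
[0.0, 0.0, -0.9] [0.25, -0.81, 0.0]
[0.0, 0.0, -0.9] [0.32, -0.78, 0.0]
[0.0, 0.0, -0.9] [0.38, -0.76, 0.0]
[0.0, 0.0, -0.9] [0.44, -0.72, 0.0]
[0.0, 0.0, -0.9] [0.49, -0.69, 0.0]
[0.0, 0.0, -0.9] [0.54, -0.65, 0.0]
[0.0, 0.0, -0.9] [0.59, -0.6, 0.0]
[0.0, 0.0, -0.9] [0.64, -0.55, 0.0]
[0.0, 0.0, -0.9] [0.68, -0.5, 0.0]
[0.0, 0.0, -0.9] [0.72, -0.44, 0.0]
[0.0, 0.0, -0.9] [0.75, -0.39, 0.0]
```

Emit:
carry_out:
  moves:
    - [[0,0,-0.9,-0.56,-0.63,0,1],[0,0,-0.9,-0.5,-0.68,0,1],[0,0,-0.9,-0.45,-0.71,0,1],[0,0,-0.9,-0.39,-0.75,0,1],[0,0,-0.9,-0.33,-0.78,0,1],[0,0,-0.9,-0.27,-0.8,0,1],[0,0,-0.9,-0.21,-0.82,0,1],[0,0,-0.9,-0.14,-0.83,0,1]]

```text
time: 0.77
tool_pos: [0.3473, -0.3459, 0.2307]
tool_rot: [-0.0, 0.958, -0.287, -0.0]
contact_force: [0.7, -0.1, -0.0]
gripper_width: 1.001
```

Emit:
carry_out:
  moves:
    - [[0,0,-0.9,-0.07,-0.84,0,1],[0,0,-0.9,-0.01,-0.84,0,1],[0,0,-0.9,0.06,-0.84,0,1],[0,0,-0.9,0.12,-0.83,0,1],[0,0,-0.9,0.19,-0.82,0,1],[0,0,-0.9,0.25,-0.81,0,1],[0,0,-0.9,0.32,-0.78,0,1],[0,0,-0.9,0.38,-0.76,0,1]]

```text
time: 1.43
tool_pos: [0.476, -0.1088, 0.2309]
tool_rot: [-0.0, 1.0, 0.024, -0.0]
contact_force: [-0.3, -0.2, 0.5]
gripper_width: 0.999
```

Emit:
carry_out:
  moves:
    - [[0,0,-0.9,0.44,-0.72,0,1],[0,0,-0.9,0.49,-0.69,0,1],[0,0,-0.9,0.54,-0.65,0,1],[0,0,-0.9,0.59,-0.6,0,1],[0,0,-0.9,0.64,-0.55,0,1],[0,0,-0.9,0.68,-0.5,0,1],[0,0,-0.9,0.72,-0.44,0,1],[0,0,-0.9,0.75,-0.39,0,1]]

```text
time: 2.1
tool_pos: [0.6055, 0.1282, 0.2306]
tool_rot: [-0.0, 0.943, 0.332, -0.0]
contact_force: [0.5, 0.0, 0.4]
gripper_width: 0.997
```

Emit:
carry_out:
  moves:
    - [[0,0,0,0,0,0,1],[0,0,0,0,0,0,1]]

```text
time: 2.27
tool_pos: [0.6052, 0.1279, 0.2302]
tool_rot: [-0.0, 0.944, 0.331, -0.001]
contact_force: [0.1, -0.2, 0.0]
gripper_width: 1.0
```

Run:
```python
from plan import *
from plant import grab_frame
p,r=cur(); print(p,yaw(r),r.as_matrix()[:,2])
f=grab_frame("wrist"); T=np.eye(4);T[:3,:3]=r.as_matrix();T[:3,3]=p; f["T"]=T@f["hand_eye"]
np.savez("w1.npz",**f); cv2.imwrite("pics/w1.png",f["frame"][:,:,::-1]); print(f["K"],f["k1"],f["hand_eye"])
```

```text
[0.60518618 0.12790512 0.23022565] 38.62399847485804 [-1.88355330e-03 -4.35673179e-04 -9.99998131e-01]
[[386.04040869   0.         320.26202077]
 [  0.         386.04040869 232.8534659 ]
 [  0.           0.           1.        ]] -0.04842883604093285 [[ 9.99999279e-01 -8.60270568e-04 -8.37737086e-04 -2.10215825e-04]
 [ 1.08009339e-03  9.49252927e-01  3.14511866e-01 -8.13014050e-02]
 [ 5.24659080e-04 -3.14512544e-01  9.49253172e-01 -1.42682283e-01]
 [ 0.00000000e+00  0.00000000e+00  0.00000000e+00  1.00000000e+00]]
```

View pics/w1.png

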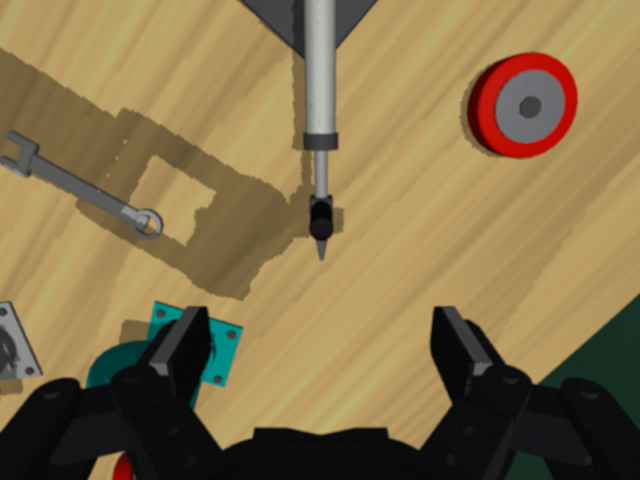

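The wrist view shows the tube from (320,0) to its mouth at (321,141), the knob top at about (321,222) and the tip at (322,260). The jaws straddle the arm. I'll measure these now.

Run:
```python
from h import *
f=dict(np.load("w1.npz")); T=f["T"]
cv2.imwrite("pics/w1c.png",cv2.resize(f["frame"][120:280,270:370,::-1],None,fx=5,fy=5,interpolation=cv2.INTER_CUBIC)[:800])
k=atz(f,321,223,.138,T); t=atz(f,322,260,.08,T); c=atz(f,321,150,.08,T); c2=atz(f,320,10,.08,T)
print("knob",k,"tip",t,"collar front",c, "tube",c2)
print("ang",np.degrees(np.arctan2(*(t-c2)[1::-1])),np.degrees(np.arctan2(*(t-c)[1::-1])))
d=(t-c2)/np.linalg.norm(t-c2); print("pivot from tip",t-.235*d, "from knob",k-.19*d)
```

```text
knob [0.59877514 0.13576567 0.138     ] tip [0.63006218 0.0978382  0.08      ] collar front [0.57411294 0.16662311 0.08      ] tube [0.51462092 0.24007696 0.08      ]
ang -50.93714806877985 -50.875296546946245
pivot from tip [0.48197164 0.28030516 0.08      ] from knob [0.47904236 0.28329215 0.138     ]
```

View pics/w1c.png

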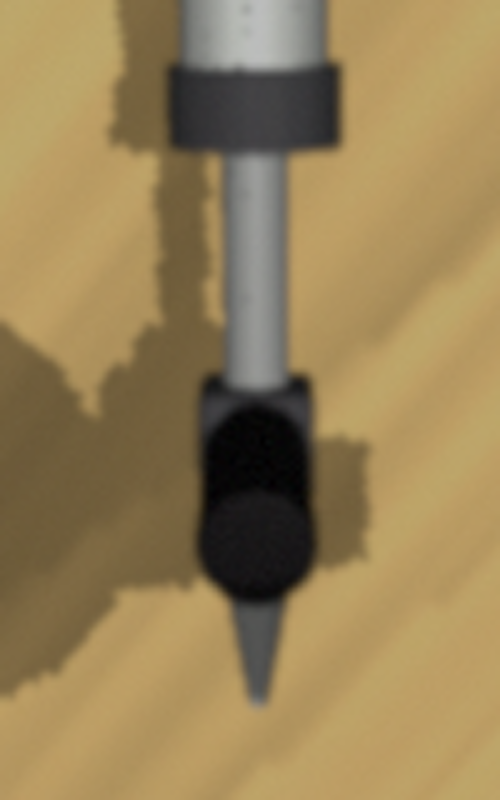

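Run:
```python
from plan import *
f=dict(np.load("w1.npz")); T=f["T"]
k=atz(f,321,228.8,.138,T); t=atz(f,321.4,259.5,.08,T); u=np.array([np.cos(np.radians(-50.9)),np.sin(np.radians(-50.9)),0])
print(k,t,k-.19*u,t-.235*u)
p,r=cur(); g=k.copy(); g[2]=.107
print(r.inv().apply(g-p)/.04, r.inv().as_rotvec())
```

```text
[0.60118921 0.13274122 0.138     ] [0.62940307 0.09787651 0.08      ] [0.48136081 0.28019004 0.138     ] [0.48119425 0.28024741 0.08      ]
[ 0.02381896 -0.17126392  3.08555799] [ 2.96565337e+00  1.03655037e+00 -2.77034119e-03]
```

Emit:
carry_out:
  moves:
    - [[0,0,0,0.02,-0.17,0.6,1],[0,0,0,0,0,0.7,1],[0,0,0,0,0,0.7,1],[0,0,0,0,0,0.6,1],[0,0,0,0,0,0.48,1],[0,0,0,0,0,0,1]]

```text
time: 2.82
tool_pos: [0.5976, 0.1306, 0.1025]
tool_rot: [-0.001, 0.944, 0.329, -0.005]
contact_force: [-0.2, 0.1, -0.9]
gripper_width: 1.001
```

Run:
```python
from plan import *
from plant import grab_frame
p,r=cur(); print(p,yaw(r))
f=grab_frame("wrist"); cv2.imwrite("pics/w2.png",f["frame"][:,:,::-1])
```

```text
[0.59757739 0.13061632 0.10251141] 38.375995140179526
```

View pics/w2.png

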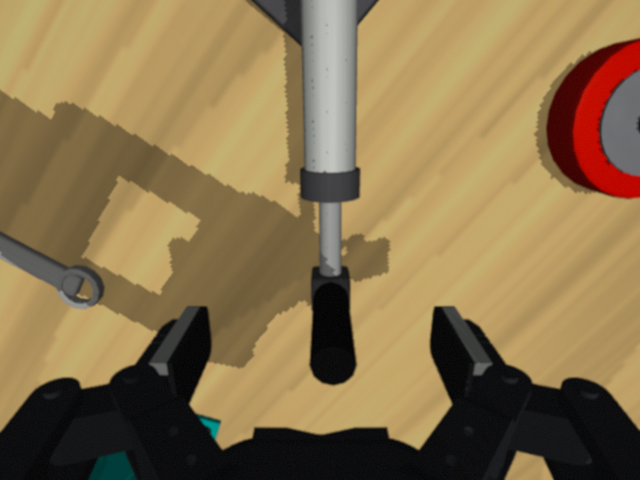

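Run:
```python
from plan import *
p,r=cur(); g=np.array([.6012,.1327,.107])
print(p,state()["joint_vel"].round(3),r.as_matrix()[:,2],r.inv().apply(g-p)/.04, np.degrees((r.inv()*down(39.1)).as_rotvec())/5)
```

```text
[0.59920274 0.13094051 0.10529802] [ 0.004 -0.034 -0.063  0.001  0.003  0.   ] [-5.93726506e-03 -7.81100683e-04 -9.99982069e-01] [ 0.06623331 -0.00360293 -0.04287955] [-0.0355991   0.0586672  -0.14240126]
```

Emit:
carry_out:
  moves:
    - [[0,0,-0.1,0.04,0,0,1],[0,0,0,0,0,0,1],[0,0,0,0,0,0,1],[0,0,0,0,0,0,1]]

```text
time: 3.2
tool_pos: [0.604, 0.1334, 0.1101]
tool_rot: [0.0, 0.943, 0.334, 0.001]
contact_force: [-0.7, 0.0, 1.1]
gripper_width: 1.001
```

Run:
```python
from plan import *
from plant import grab_frame
p,r=cur(); g=np.array([.6012,.1327,.107])
print(p,yaw(r),state()["joint_vel"].round(3),r.inv().apply(g-p)/.04)
f=grab_frame("wrist");  T=np.eye(4);T[:3,:3]=r.as_matrix();T[:3,3]=p; f["T"]=T@f["hand_eye"]
np.savez("w3.npz",**f); cv2.imwrite("pics/w3.png",f["frame"][:,:,::-1])
print(pix(f,[.6012,.1327,.138],f["T"]))
```

```text
[0.60403998 0.13337604 0.1100664 ] 38.9915204515638 [0.003 0.005 0.01  0.001 0.    0.002] [-0.06601191 -0.03167161  0.07643715]
[313.93130318 347.32532229]
```

View pics/w3.png

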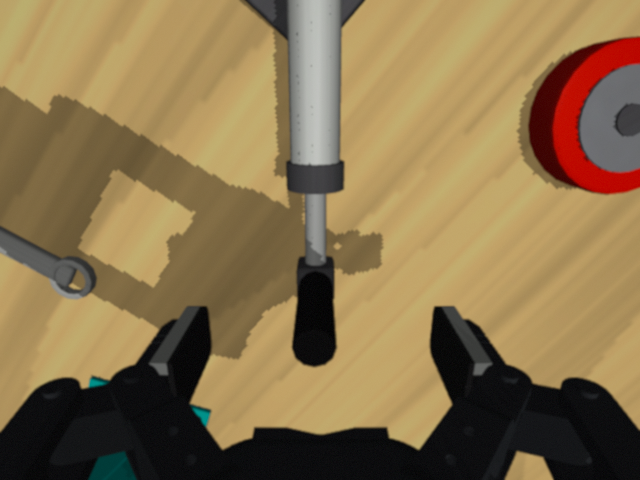

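Emit:
carry_out:
  moves:
    - [[0,0,0,-0.06,-0.03,0.08,1],[0,0,0,0,0,0,1],[0,0,0,0,0,0,-1],[0,0,0,0,0,0,-1],[0,0,0,0,0,0,-1],[0,0,0,0,0,0,-1],[0,0,0,0,0,0,-1],[0,0,0,0,0,0,-1]]

```text
time: 3.92
tool_pos: [0.6005, 0.1329, 0.1051]
tool_rot: [-0.0, 0.943, 0.334, 0.0]
contact_force: [-0.5, 0.3, 2.6]
gripper_width: 0.17
```

Emit:
carry_out:
  moves:
    - [[0,0,0,0,0,0,-1],[0,0,0,0,0,0,-1],[0,0,0,0,0,0,-1],[0,0,0,0,0,0,-1],[0,0,0,0,0,0,-1],[0,0,0,0,0,0,-1]]

```text
time: 4.42
tool_pos: [0.6005, 0.1329, 0.1051]
tool_rot: [-0.0, 0.943, 0.334, 0.0]
contact_force: [0.1, 0.7, 1.9]
gripper_width: 0.171
```

Run:
```python
from plan import *
from plant import grab_frame
s=state();p,r=cur(); 
print(p,yaw(r),s["joint_vel"].round(3),s["contact_force"],s["ft_torque"],s["gripper_width"]*85)
f=grab_frame("wrist");  T=np.eye(4);T[:3,:3]=r.as_matrix();T[:3,3]=p; f["T"]=T@f["hand_eye"]
np.savez("w4.npz",**f); cv2.imwrite("pics/w4.png",f["frame"][:,:,::-1])
print(pix(f,[.6012,.1327,.138],f["T"]))
```

```text
[0.60046792 0.13288571 0.10508943] 38.999653689012426 [ 0.001  0.003 -0.     0.     0.    -0.   ] [0.08841807 0.72559344 1.90336817] [ 0.10712426 -0.05356816 -0.01132619] 14.50898409539487
[322.67960495 360.57266769]
```

View pics/w4.png

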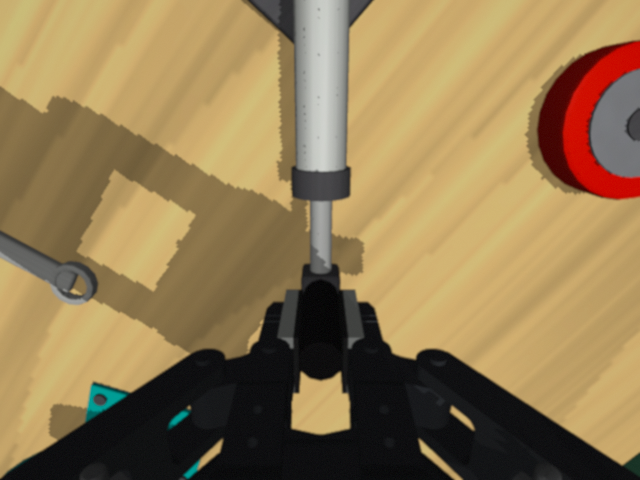

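Emit:
carry_out:
  moves:
    - [[0,0,0.74,-0.307,-0.01,0,-1],[0,0,0.74,-0.307,-0.01,0,-1],[0,0,0.74,-0.307,-0.01,0,-1],[0,0,0.74,-0.307,-0.01,0,-1],[0,0,0.74,-0.307,-0.01,0,-1],[0,0,0.74,-0.307,-0.01,0,-1],[0,0,0,0,0,0,-1],[0,0,0,0,0,0,-1]]

```text
time: 5.13
tool_pos: [0.5348, 0.0987, 0.1051]
tool_rot: [-0.0, 0.989, 0.147, -0.001]
contact_force: [-3.8, 2.3, 2.6]
gripper_width: 0.172
```

Run:
```python
from plan import *
s=state();p,r=cur(); 
print(p,yaw(r),s["joint_vel"].round(3),s["contact_force"],s["ft_torque"],s["gripper_width"]*85)
for pv in ((.481,.2803),(.482,.277)):
  for q in ((.60047,.13289),p): d=np.array(q[:2])-pv; print(pv,np.hypot(*d),np.degrees(np.arctan2(d[1],d[0])))
```

```text
[0.5347652  0.09872307 0.10505801] 16.865309364032623 [ 0.003  0.017 -0.015 -0.001 -0.    -0.006] [-3.84111206  2.2873407   2.5820717 ] [ 0.30252889  0.47168378 -0.12766367] 14.608804753330785
(0.481, 0.2803) 0.18974400912808811 -50.97659505302276
(0.481, 0.2803) 0.1893696841065066 -73.50589959682782
(0.482, 0.277) 0.18655517414427292 -50.577047865429144
(0.482, 0.277) 0.18592156716859357 -73.5126559983676
```

Emit:
carry_out:
  moves:
    - [[0,0,0.74,-0.307,-0.01,0,-1],[0,0,0.74,-0.307,-0.01,0,-1],[0,0,0.74,-0.307,-0.01,0,-1],[0,0,0.74,-0.307,-0.01,0,-1],[0,0,0.74,-0.307,-0.01,0,-1],[0,0,0.74,-0.29,-0.01,0,-1],[0,0,0,0,0,0,-1],[0,0,0,0,0,0,-1]]

```text
time: 5.8
tool_pos: [0.4632, 0.092, 0.105]
tool_rot: [-0.001, 0.999, -0.046, -0.001]
contact_force: [-1.9, 3.6, 2.7]
gripper_width: 0.169
```

Run:
```python
from plan import *
from plant import grab_frame
s=state();p,r=cur(); 
print(p,yaw(r),s["joint_vel"].round(3),s["contact_force"],s["ft_torque"],s["gripper_width"]*85)
for pv in ((.481,.2803),(.482,.277)):
  for q in (p,): d=np.array(q[:2])-pv; print(pv,np.hypot(*d),np.degrees(np.arctan2(d[1],d[0])))
for n in ("wrist","top","scene"):
  f=grab_frame(n)
  if n=="wrist":
    T=np.eye(4);T[:3,:3]=r.as_matrix();T[:3,3]=p; f["T"]=T@f["hand_eye"]
  np.savez(n+"5.npz",**f); cv2.imwrite(f"pics/{n}5.png",f["frame"][:,:,::-1])
f=dict(np.load("top5.npz"))
cv2.imwrite("pics/top5c.png",cv2.resize(f["frame"][190:340,120:400,::-1],None,fx=2.8,fy=2.8,interpolation=cv2.INTER_CUBIC))
```

```text
[0.46315377 0.09201171 0.10504094] -5.248443763373429 [-0.003  0.013 -0.012 -0.002  0.004 -0.007] [-1.89720526  3.62310755  2.69756683] [ 0.68849835  0.29982644 -0.08113013] 14.345267402854821
(0.481, 0.2803) 0.18913214337389966 -95.41440130060337
(0.482, 0.277) 0.18594581850815356 -95.81710840067475
```

View pics/top5c.png

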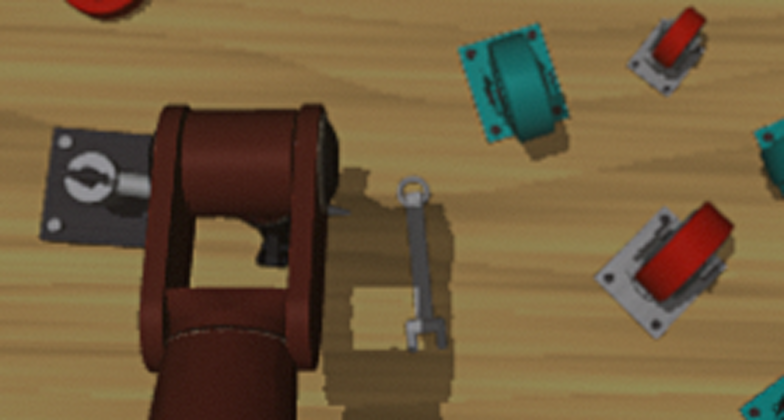

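View pics/wrist5.png

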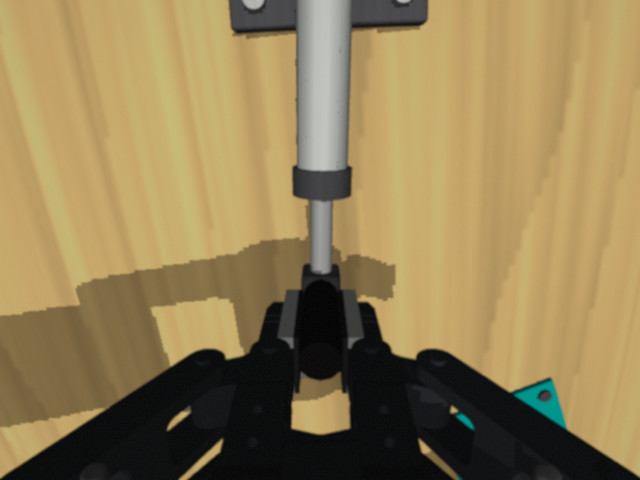

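View pics/scene5.png

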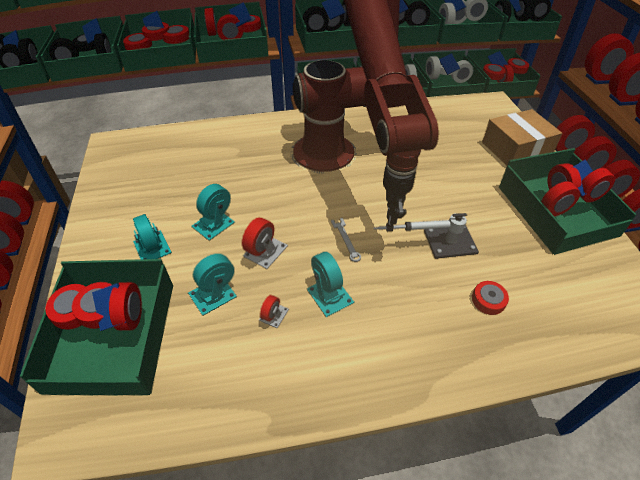

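Run:
```python
from plan import *
f=dict(np.load("wrist5.npz")); g=cv2.cvtColor(f["frame"],cv2.COLOR_RGB2HSV)
# tube edges per row: low saturation bright
pts=[]
for v in list(range(35,165,5))+list(range(205,262,5)):
    row=g[v,270:375]; m=np.where(row[:,1]<60)[0] 
    if len(m)>8:
        u=270+(m.min()+m.max())/2; P=atz(f,u,v,.08,f["T"]); pts.append([v,u,len(m),*P[:2]])
pts=np.array(pts); print(pts[::4].round(4))
for q in (pts,pts[pts[:,0]<170],):
    A=np.polyfit(q[:,4],q[:,3],1); print("angle", -90-np.degrees(np.arctan(A[0])), "x at wheel y -.2645:",np.polyval(A,-.2645),"x at y .2803",np.polyval(A,.2803))
t=dict(np.load("top5.npz"))
up=lambda x,y:((x+.5)/2.8-.5+120,(y+.5)/2.8-.5+190)
print("hub",atz(t,*up(91,177),.098),"tip",atz(t,*up(348,211),.08))
t0=dict(np.load("top0.npz"));cv2.imwrite("pics/t5h.png",cv2.resize(t["frame"][225:285,125:255,::-1],None,fx=6,fy=6,interpolation=cv2.INTER_CUBIC))
s=dict(np.load("scene5.npz"));cv2.imwrite("pics/s5h.png",cv2.resize(s["frame"][190:270,370:500,::-1],None,fx=6,fy=6,interpolation=cv2.INTER_CUBIC))
```

```text
[[3.500e+01 3.235e+02 5.400e+01 4.737e-01 1.994e-01]
 [5.500e+01 3.230e+02 5.300e+01 4.728e-01 1.920e-01]
 [7.500e+01 3.230e+02 5.300e+01 4.722e-01 1.845e-01]
 [9.500e+01 3.225e+02 5.200e+01 4.713e-01 1.768e-01]
 [1.150e+02 3.220e+02 5.100e+01 4.703e-01 1.689e-01]
 [1.350e+02 3.220e+02 5.100e+01 4.696e-01 1.608e-01]
 [1.550e+02 3.220e+02 4.900e+01 4.688e-01 1.524e-01]
 [2.150e+02 3.210e+02 2.100e+01 4.659e-01 1.258e-01]
 [2.350e+02 3.210e+02 2.100e+01 4.650e-01 1.163e-01]
 [2.550e+02 3.210e+02 2.100e+01 4.641e-01 1.065e-01]]
angle -95.89701629833493 x at wheel y -.2645: 0.4256980165067518 x at y .2803 0.4819689463354486
angle -95.99204330847685 x at wheel y -.2645: 0.42496011252662447 x at y .2803 0.48214440861495517
hub [0.48141811 0.27571672 0.098     ] tip [0.45908652 0.04528049 0.08      ]
```

View pics/t5h.png

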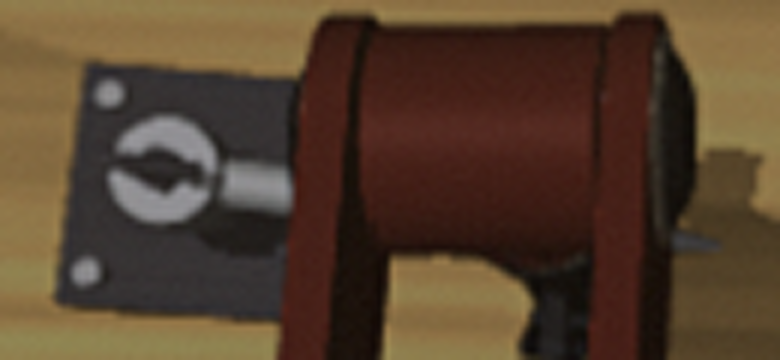

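View pics/s5h.png

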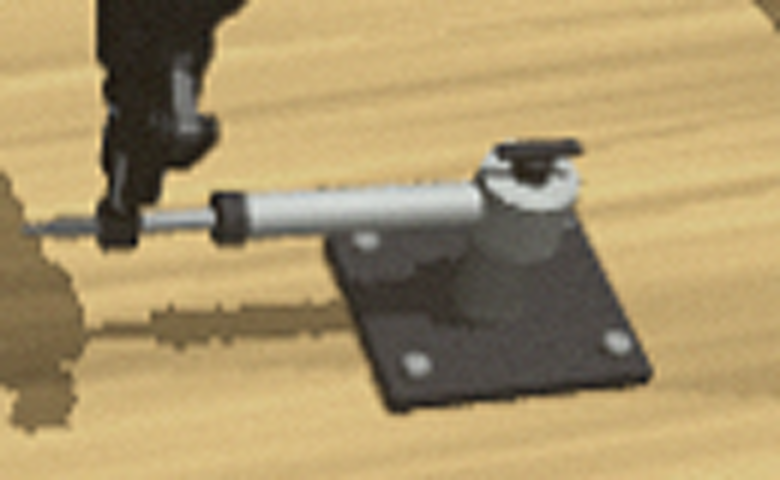

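Run:
```python
from plan import *
from scipy.optimize import least_squares
q=np.array([(.60047,.13289),(.53477,.09872),(.46315,.09201)])
r=least_squares(lambda c:np.hypot(*(q-c).T)-.19,[.481,.28]); print(r.x,r.fun)
s=dict(np.load("scene5.npz"));t=dict(np.load("top5.npz"))
U=lambda x,y,u,v:((x+.5)/6-.5+u,(y+.5)/6-.5+v)
def show(n,h,tp,w):
    a=lambda d:np.degrees(np.arctan2(d[1],d[0])); print(n,h,tp,"dist",np.linalg.norm((tp-h)[:2]),"arm",a(tp-h),"aim",a(np.array(w)-h[:2]))
show("scene",atz(s,*U(529,180,370,190),.098),atz(s,*U(26,231,370,190),.08),(.4308,-.2645))
show("top",atz(t,*U(163,170,125,225),.098),atz(t,*U(718,243,125,225),.08),(.430,-.2647))
# tube axis in scene: midpoints at z=.08
for x,y in ((260,214),(460,205),(150,220)): print(atz(s,*U(x,y,370,190),.08))
```

```text
[0.48159802 0.28111777] [ 5.31524908e-06 -9.98555085e-06  5.46587070e-06]
scene [0.48603116 0.2763841  0.098     ] [0.45885617 0.04763084 0.08      ] dist 0.23036174010061813 arm -96.77476399710125 aim -95.83042064921605
top [0.481325   0.27677691 0.098     ] [0.45898517 0.04454132 0.08      ] dist 0.2333076095696334 arm -95.4946416258435 aim -95.41472009098145
[0.4681833  0.15594901 0.08      ]
[0.47960736 0.24937006 0.08      ]
[0.46258888 0.10509827 0.08      ]
```

All four estimates say the arm has swung slightly too far, by about 0.1–0.5° (noisier in the scene view). I'll turn back about 0.25° and then pull along the arm line.

Emit:
carry_out:
  moves:
    - [[0,0,-0.02,0.025,0,0,-1],[0,0,0,0,0,0,-1],[0,0,0,0,0,0,-1],[0,0,0,0,0,0,-1]]

```text
time: 6.28
tool_pos: [0.4646, 0.0918, 0.105]
tool_rot: [-0.001, 0.999, -0.045, -0.001]
contact_force: [-3.2, 5.2, 2.7]
gripper_width: 0.165
```

Run:
```python
from plan import *
s=state();p,r=cur(); print(p,yaw(r),s["contact_force"],s["gripper_width"]*85)
d=p[:2]-np.array([.4816,.2811]); print(np.hypot(*d),np.degrees(np.arctan2(d[1],d[0])))
```

```text
[0.46462058 0.09177729 0.10503156] -5.134334300563346 [-3.2397022   5.22063744  2.72174215] 14.018091739335468
0.1900825838021974 -95.12486543998914
```

```bash
cat > arm.py <<'E'
from plan import *
from plant import grab_frame
import sys
s=state();p,r=cur(); print(s["time"],p,yaw(r),s["contact_force"].round(2),s["gripper_width"]*85)
f=grab_frame("wrist"); T=np.eye(4);T[:3,:3]=r.as_matrix();T[:3,3]=p; f["T"]=T@f["hand_eye"]
n=sys.argv[1]; np.savez(n+".npz",**f); cv2.imwrite(f"pics/{n}.png",f["frame"][:,:,::-1])
g=cv2.cvtColor(f["frame"],cv2.COLOR_RGB2HSV); pts=[]
for v in range(5,262,4):
    m=np.where((g[v,270:375,1]<60)&(g[v,270:375,2]>100))[0]
    if len(m)>8 and m.max()-m.min()==len(m)-1: pts.append([v,270+(m.min()+m.max())/2,len(m),*atz(f,270+(m.min()+m.max())/2,v,.08,T@f["hand_eye"])[:2]])
q=np.array(pts); A=np.polyfit(q[:,4],q[:,3],1); print(len(q),"arm angle",-90-np.degrees(np.arctan(A[0])),"x at wheel",np.polyval(A,-.2645),"x at pivot",np.polyval(A,.2805),"at knob",np.polyval(A,p[1]))
d=p[:2]-np.array([.4816,.2811]); print("r",np.hypot(*d),"ang",np.degrees(np.arctan2(d[1],d[0])))
E
python3 arm.py w6
```

```text
6.2833 [0.46462058 0.09177729 0.10503156] -5.134334300563346 [-3.24  5.22  2.72] 14.018091739335468
49 arm angle -95.4955040096248 x at wheel 0.42954174774849585 x at pivot 0.4819761167730319 at knob 0.4638191330456521
r 0.1900825838021974 ang -95.12486543998914
```

View pics/w6.png

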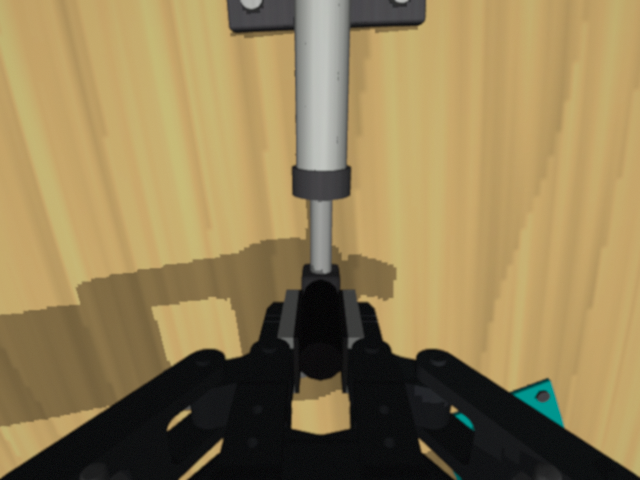

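Emit:
carry_out:
  moves:
    - [[0,0,0,0,0.15,0,-1],[0,0,0,0,0.25,0,-1],[0,0,0,0,0.3,0,-1],[0,0,0,0,0.35,0,-1],[0,0,0,0,0.35,0,-1],[0,0,0,0,0.3,0,-1],[0,0,0,0,0.3,0,-1],[0,0,0,0,0.2,0,-1]]

```text
time: 7.0
tool_pos: [0.4564, 0.0042, 0.1049]
tool_rot: [-0.002, 0.999, -0.045, -0.001]
contact_force: [-1.1, 9.7, 3.2]
gripper_width: 0.166
```

Emit:
carry_out:
  moves:
    - [[0,0,0,0,0.15,0,-1],[0,0,0,0,0.1,0,-1],[0,0,0,0,0,0,-1],[0,0,0,0,0,0,-1],[0,0,0,0,0,0,-1]]

```text
time: 7.42
tool_pos: [0.4556, -0.0051, 0.1049]
tool_rot: [-0.002, 0.999, -0.045, -0.001]
contact_force: [-1.0, 7.8, 3.9]
gripper_width: 0.167
```

```bash
python3 arm.py w7
python3 - <<'E'
from h import *
from plant import grab_frame
for n in ("top","scene"):
    f=grab_frame(n); np.savez(n+"7.npz",**f); cv2.imwrite(f"pics/{n}7.png",f["frame"][:,:,::-1])
E
```

```text
7.4167 [ 0.45560099 -0.00505361  0.10491263] -5.162445579067345 [-0.97  7.78  3.93] 14.230346900972226
50 arm angle -94.66876859420465 x at wheel 0.43494479260281405 x at pivot 0.4794528797784824 at knob 0.456132797539258
r 0.28733227347711837 ang -95.19146007579599
```

View pics/w7.png

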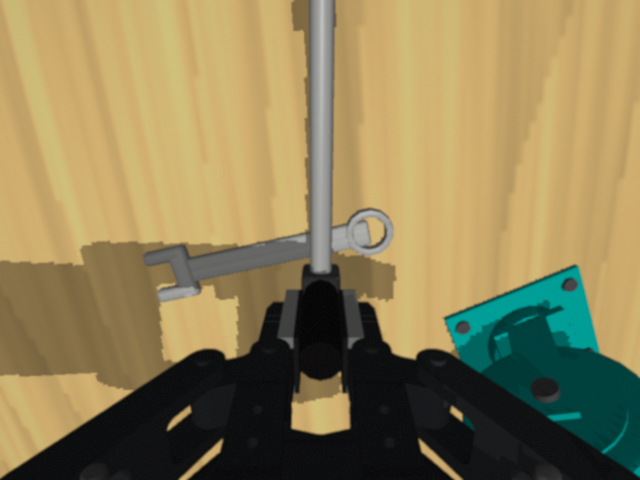

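View pics/top7.png

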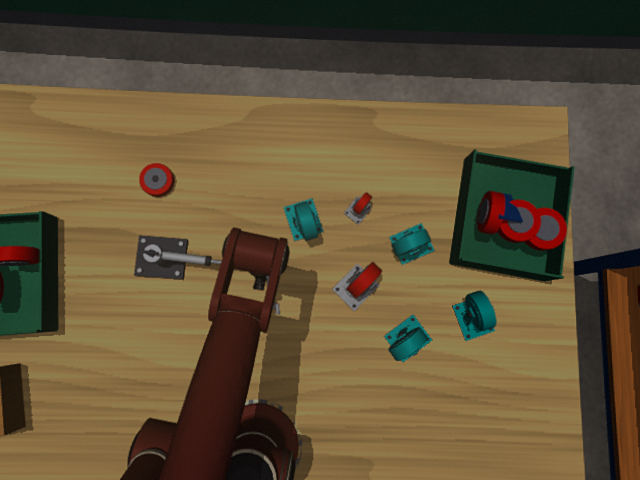

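Run:
```python
from h import *
for n,(u0,v0,u1,v1) in (("top",(130,225,300,295)),("scene",(340,170,480,270))):
    f=dict(np.load(n+"7.npz")); k=min(800/(u1-u0),600/(v1-v0)); k=int(k)
    cv2.imwrite(f"pics/{n}7c.png",cv2.resize(f["frame"][v0:v1,u0:u1,::-1],None,fx=k,fy=k,interpolation=cv2.INTER_CUBIC)); print(k)
```

```text
4
5
```

View pics/top7c.png

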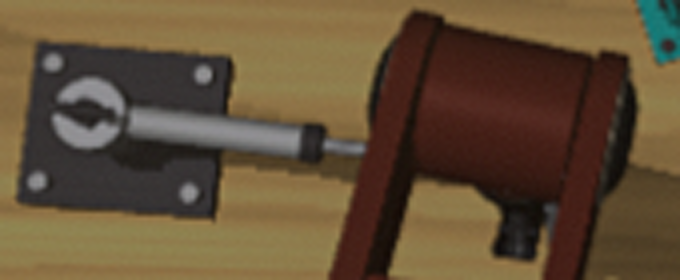

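View pics/scene7c.png

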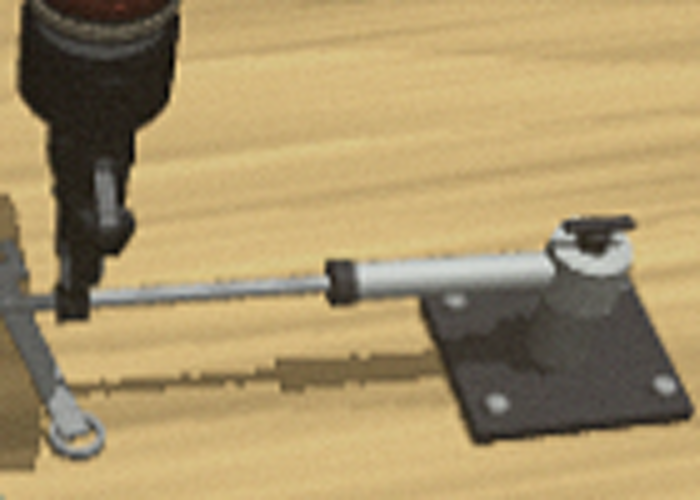

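Emit:
carry_out:
  moves:
    - [[0,0,0,0,0.07,0,-1],[0,0,0,0,0,0,-1],[0,0,0,0,0,0,-1],[0,0,0,0,0,0,-1]]

```text
time: 7.9
tool_pos: [0.4554, -0.0077, 0.1049]
tool_rot: [-0.002, 0.999, -0.045, -0.001]
contact_force: [-1.5, 8.0, 2.8]
gripper_width: 0.168
```

```bash
sed -i 's/range(5,262,4)/range(5,int(sys.argv[2]),4)/' arm.py; python3 arm.py w8 200
python3 - <<'E'
from h import *
from plant import grab_frame
for n,(u0,v0,u1,v1),k in (("top",(130,225,230,295),8),("scene",(350,200,450,260),8)):
    f=grab_frame(n); np.savez(n+"8.npz",**f)
    cv2.imwrite(f"pics/{n}8c.png",cv2.resize(f["frame"][v0:v1,u0:u1,::-1],None,fx=k,fy=k,interpolation=cv2.INTER_CUBIC))
E
```

```text
7.9 [ 0.45538052 -0.00770728  0.10492617] -5.137555864055816 [-1.49  8.03  2.76] 14.280192406662076
46 arm angle -95.61143477836394 x at wheel 0.42921565713107956 x at pivot 0.4827631903136489 at knob 0.45444614665532423
r 0.28999500909593817 ang -95.18739992860009
```

View pics/top8c.png

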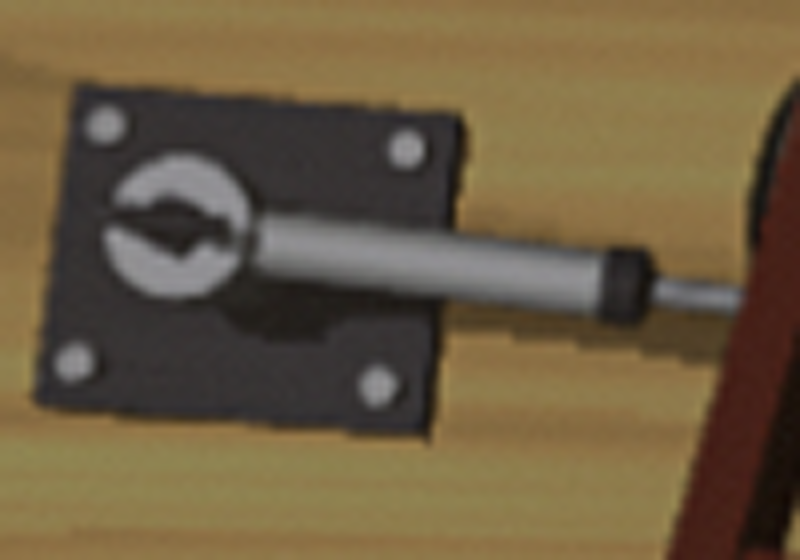

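View pics/scene8c.png

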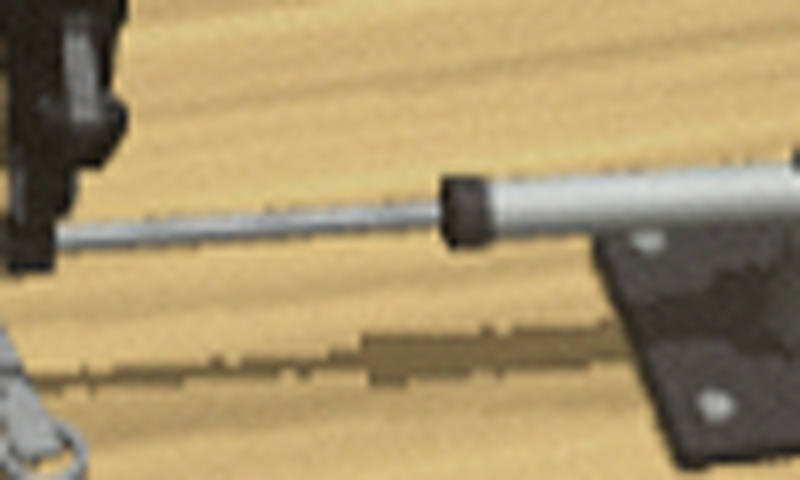

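Run:
```python
from h import *
for n in ("5","7","8"):
    f=dict(np.load(f"scene{n}.npz")); im=f["frame"]
    c=im[212:242,352:432,::-1]; 
    globals()["c"+n]=cv2.resize(c,None,fx=10,fy=6.6,interpolation=cv2.INTER_CUBIC)
cv2.imwrite("pics/cmp.png",np.vstack([c5,c7,c8]))
# brightness profile along rod from knob to collar, scene 8
for n in ("7","8"):
    f=dict(np.load(f"scene{n}.npz")); g=f["frame"].sum(2)//3
    for v in (224,225,226,227): print(n,v,g[v,396:416])
```

```text
7 224 [169 172 156 158 161 151 158 163 159  44  49  75  81  75  90 164 211 209
 207 207]
7 225 [162 159 143 151 158 153 162 168 178 137  37  68  81  76  86 150 209 199
 201 198]
7 226 [166 161 163 161 162 171 176 174 185 177  49  58  68  65  69 113 182 181
 175 170]
7 227 [159 144 142 136 129 126 123 119 122 115  55  53  65  61  56  98 151 146
 143 144]
8 224 [174 170 156 161 162 155 158 162 145  26  52  79  82  78  86 162 211 207
 209 204]
8 225 [161 162 139 152 157 155 162 164 152  45  51  68  81  76  87 150 206 200
 200 201]
8 226 [169 162 164 160 163 173 174 177 177  58  38  62  68  68  64 119 178 175
 179 171]
8 227 [161 144 141 133 127 124 126 122 118  46  41  57  66  62  61  98 155 145
 146 141]
```

View pics/cmp.png

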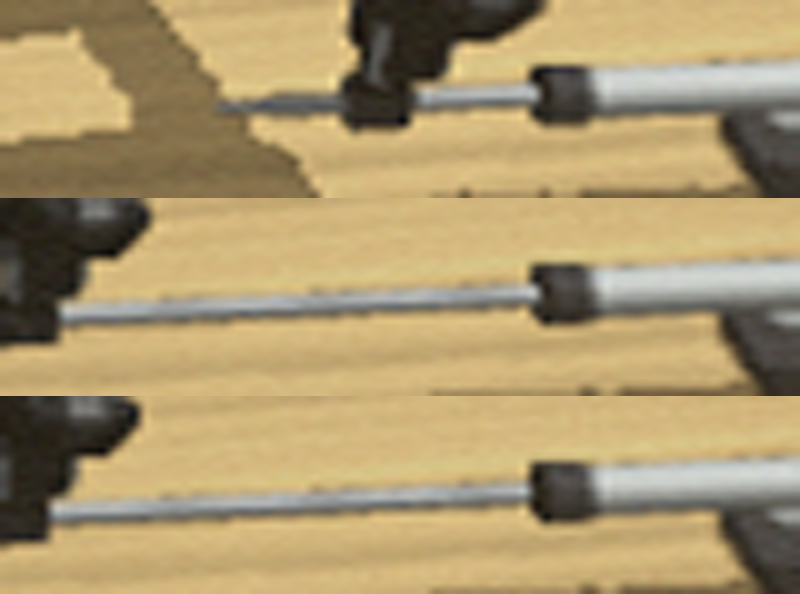

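Run:
```python
from h import *
s=dict(np.load("scene8.npz"))
U=lambda x,y:((x+.5)/10-.5+352,(y+.5)/6.6-.5+212)
a=atz(s,*U(412,96),.08)
for x in (47,49,51): b=atz(s,*U(x,511-396),.08); print(a,b,np.linalg.norm(a-b))
t=dict(np.load("top8.npz")); V=lambda x,y:((x+.5)/8-.5+130,(y+.5)/8-.5+225)
h=atz(t,*V(178,225),.098)
for x,y,z in ((627,286,.08),(735,296,.08)):
    c=atz(t,*V(x,y),z); print(h,c,"arm top",np.degrees(np.arctan2(*(c-h)[1::-1])))
print("aim top",np.degrees(np.arctan2(-.2647-h[1],.430-h[0])))
```

```text
[0.46120785 0.10029492 0.08      ] [ 4.53355179e-01 -3.68957586e-04  8.00000000e-02] 0.10096969921517118
[0.46120785 0.10029492 0.08      ] [4.53454551e-01 1.63288475e-04 8.00000000e-02] 0.1004313534086989
[0.46120785 0.10029492 0.08      ] [0.45355392 0.00069555 0.08      ] 0.09989302469259405
[0.48191331 0.27666319 0.098     ] [0.46854746 0.13809067 0.08      ] arm top -95.5093565878002
[0.48191331 0.27666319 0.098     ] [0.46634838 0.10344293 0.08      ] arm top -95.13459660355095
aim top -95.47755471840236
```

Emit:
carry_out:
  moves:
    - [[0,0,0,0,0,0,-1],[0,0,0,0,0,0,-1],[0,0,0,0,0,0,-1],[0,0,0,0,0,0,-1],[0,0,0,0,0,0,-1],[0,0,0,0,0,0,-1],[0,0,0,0,0,0,-1],[0,0,0,0,0,0,-1]]

```text
time: 8.72
tool_pos: [0.4554, -0.0077, 0.1049]
tool_rot: [-0.002, 0.999, -0.045, -0.001]
contact_force: [-1.0, 8.7, 2.9]
gripper_width: 0.17
```

```bash
python3 arm.py w9 200
python3 - <<'E'
from h import *
from plant import grab_frame
f=grab_frame("scene"); g=f["frame"].sum(2)//3
for v in (224,225,226,227): print(v,g[v,400:412])
cv2.imwrite("pics/scene9.png",f["frame"][:,:,::-1])
a=dict(np.load("scene0.npz"))["frame"].astype(int); d=np.abs(a-f["frame"]).sum(2)
print("castor/other diffs",d[205:275,235:295].max(),d[290:330,255:292].max(),d[275:320,470:512].max())
E
```

```text
8.7167 [ 0.4553828  -0.00767267  0.10492425] -5.137192847261414 [-0.98  8.71  2.92] 14.468546635544016
48 arm angle -95.61369258055957 x at wheel 0.4291894518756056 x at pivot 0.482758668779069 at knob 0.4544335599147041
r 0.2899603371866873 ang -95.18756837882354
224 [163 151 158 163 145  33  53  76  79  78  91 160]
225 [158 152 166 167 149  43  48  70  82  80  84 148]
226 [164 171 174 175 180  61  40  59  68  71  70 116]
227 [129 127 126 120 119  49  41  53  62  61  63  94]
castor/other diffs 36 29 36
```

View pics/scene9.png

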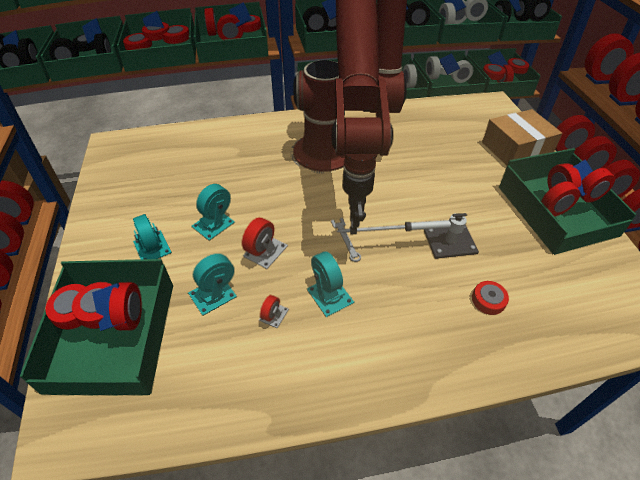

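The grip is steady: the tool hasn't moved in the last 0.8 s and the spring pulls with about 8.7 N. The dark ring edge is at the mouth at pixel (405,225), and nothing else has shifted. Handing in.

```bash
python3 -c "
from plant import ticket
print(ticket.job_done())"
```

```text
the job is handed in; nothing more can be done
None
```

I gripped the knob from above and swung the arm about 44° with the rod still in, until the pointer aimed at the large red castor's wheel. I then pulled the rod out to the mark and handed the job in at about 8.7 s, still holding it. `job_done` gives no verdict.

- **Length:** three checks put the rod within about 1 mm of the 100 mm mark:
  - The tool travelled about 99.9 mm.
  - In the scene view the knob moved 100 mm.
  - The ring's dark edge is showing at the tube mouth.
- **Hold:** the tool did not move in the last 0.8 s. The spring force was about 8.7 N, against the 9 N expected at the mark.
- **Aim:** the target bearing from the hinge is about -95.4°. The final readings disagree slightly:
  - The tool position gives -95.2° and the pull direction -95.3°.
  - The top view gives -95.1° to -95.5°, and the wrist view -95.6°.
  - Their average is about -95.35°. The readings allow up to about 2–3 mm of sideways error at the wheel.
  - The scene view disagreed most during the swing, reading about 0.9° too far. I gave it little weight because the hub was hard to place there.
- **Other objects:** comparing the scene before and after shows no movement of the castors or the loose wheel. The spanner looks unmoved by eye, and I did not run the comparison on it.

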